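# Swing a shelf rail home behind its spring catch

## Robot

A 6-joint arm with a two-finger parallel gripper is mounted at the origin on the work surface. World frame = base frame: x ahead of the robot, y to its left, z up, the work surface at z = 0. Lengths are in mm, angles in rad, forces in N, time in s.
With the tool pointing down it reaches from about 300 to 775 mm from the base axis. Payload 14.6 kg.
Tool frame: the origin (TCP) lies at the very end of the fingers, on their centre line; the grasp point (between the pads) lies 19 mm behind it; z points along the fingers, y is the line along which they close (so a half turn about z gives the same grasp; the last joint's range is limited). The gripper opens to 94 mm and grips with 3 to 60 N. Pads are 16 mm wide; open, the fingers measure 119 mm over their backs; the gripper's body (75 mm by 177 mm) begins 78 mm behind the grasp point.
Start: joints at [-1.307, 0.3, 1.521, -0, 1.321, -0.067], TCP at [178.633, -520.173, 205.446] pointing down, gripper open.
Joint ranges: [-3.03, 3.03], [-0.79, 2.21], [0.23, 2.52], [-1.04, 4.18], [0, 3.07], [-2.55, 2.55]. Speed limits (rad/s): [2.22, 2.22, 2.57, 3.14, 3.14, 3.14].

## Interface

Orientations are given as [roll, pitch, yaw] about the fixed x, y, z axes, in that order (R = Rz(yaw) Ry(pitch) Rx(roll)).
In Python, from cell import manip, eyes, ticket gives the robot as it stands. The module is installed in compiled form; this text tells all that it offers.
- The arm moves only by the tool arm_command, never from a script. Its argument "plan" is a list of rows, each a list of 5 numbers: the opening, from -1 (shut) to 1 (fully open), then the shift along the tool's x, y, z in m, then the turn about the tool's z in rad. In form: [[jaw, dx, dy, dz, roll], ...]. A call has 1 to 20 rows; each row shifts and turns the commanded pose from where the row before left it, along the tool's axes as they then stand; what a row does not reach is not made up. A row lasts 1/8 s, in which the tool goes at most 62.5 mm and 10.7 degrees, less where a joint would pass 70% of its speed; a pose out of reach is approached as far as the arm can. A call is refused whole if a number of a shift passes 0.0625 or a number of a turn 0.188, either way. A call with a gripper value outside its range is refused whole. The fingers move at their own pace and stop on an object; "newtons" is the grip in N (left out, the last holds). Time passes only in rows, so rows that do not move let the fingers close. It gives the time, the measured TCP pose, the force, the opening and the grip force at its end, in the units of the state.
- manip.read_state(): the state, without advancing time (a new reading comes with each control period).
- eyes.camera(name): name is "scene" or "top"; returns a dict with "img" (420x560x3 uint8, blue, green, red), "z_map" (420x560 float32, mm along the optical axis (not along the pixel's ray), 0 where there is no reading), "fx", "fy", "cx", "cy" (pixels), "eye" and "orientation" of the camera in the world. Camera axes: x right, y down, z forward; pixel columns grow to the right and rows downward; lengths in mm; the calibration is good to about 2 mm. A picture is of the moment at which its call begins.
- ticket.sign_off(): hands the job in; it is judged then, once.
The state is a dict: "clock": time; "joints": joint angles; "qd": joint speeds; "effort": joint torques, N m; "eef_pos": TCP position; "eef_rot": TCP orientation; "wrist_force": force on the tool from outside, world axes, zero at the start; "moment": the same for the moment, N m; "finger_gap": finger opening in mm; "finger_force": force on a finger pad.
Only numpy, scipy, OpenCV 4.12 (cv2) and the standard library are available. Lean on these libraries where they do the work, as an engineer would, in place of code of your own. Each camera call takes 0.05 s, during which the arm holds its last target. There are 200 camera calls.

## Task

On the shelf board, slide the loose rail until its rounded end nearer the upright post is in the corner between post and back stop, and, with the rail still at its starting slant, press that end firmly (about 10 N) on the post. Keep it pressed there while you swing the rail about it past the spring catch, then, landing it softly, press it firmly (about 10 N) flush against both back stops and let go, leaving the catch to hold it. Never lean on the post or stops with more than about 25 N, and leave the jar, the tin and the tub alone.

Things in the scene. Friction and masses are not known exactly. Their poses are not given: they have to be found in the camera images.
- deck: Fixed plywood shelf board, 360 x 560 mm and 12 mm thick, lying flat on the bench. Its origin is on its underside at table height; its top is 12 mm above that. Its x axis points from the robot's side to the back stops, its y axis from the post to the spring catch. The board reaches x -160 to +200 mm, y -280 to +280 mm.
- post: Fixed slotted-angle steel upright on the board, 130 mm tall, the pivot corner's end wall. Its frame is the board's, raised 12 mm: the flat face that stops the rail's end is at y = -130 mm and looks to +y, from x = 37 to 87 mm. Rigid.
- backstops: Two fixed steel angle stops on the board in one line, 34 mm tall above the board. Frame as the post's. Their flat faces, at x = 70 mm, look to -x: one at y -130 to -70 mm (it makes the corner with the post), one at y 95 to 135 mm. Between them is a gap (y -70 to 95 mm) that leaves a finger room behind the rail. Rigid.
- catch (a joint): Travel of the spring plunger in m: 0 = fully out, up to 0.010 pushed in (along board +y). Spring 3 N when out plus 1 N per mm. It is about 0.0005 when the rail is home. Past its middle it pushes the rail on towards the stops and post, but friction can leave it short of flush. Pass it slowly: the rail jumps on and can hit hard.
- catch_nose (a point): Axis of the plunger's nose: upright steel half-round, radius 8 mm, 34 mm tall, beside a low grey housing (46 mm tall above the board). Fully out it is at board x 48, y 134 mm. The rail's free end meets it about 23 mm short of home, pushes it in about 4 mm (5 to 10 N sideways) and passes to its back-stop side.
- rail_mid (a point): Centre (half-way up) of the loose aluminium rail: 260 mm long along its y, 22 wide along x, 45 tall, both ends half-round (radius 11 mm, grey caps), about 0.25 kg, lying on the board. Starts slanted 20 to 43 degrees to the stops, free end towards the robot. Grasped across its width 55 mm from the middle towards the free end, the fingers clear all fittings.
- rail_butt (a point): Axis of the half-round at the rail's pivot end (the end nearer the post), half-way up; 119 mm from the middle along the rail's -y. While gripped and pushed down the rail drags on the board with several N of friction; eased up 1 to 2 mm it moves freely.
- rail_free (a point): Axis of the half-round at the rail's free end, half-way up; 119 mm from the middle along the rail's +y.
- home_butt (a point): Fixed point: where the pivot end's axis is when that end touches both the post and the back stop (11 mm from each face). It stays there while the rail swings. Axes as the board's.
- home_free (a point): Fixed point: where the free end's axis is when the rail lies flush. Axes as the board's.
- jar: Bystander: jar, 64 mm across, 80 mm tall, beyond the catch; origin at its base.
- tin: Bystander: tin, 66 mm across, 75 mm tall, beyond the post; origin at its base.
- tub: Bystander: small tub, 56 mm across, 60 mm tall, on the robot's side of the post end; origin at its base.

How it is judged:
By the outcome, as a careful person would: the job done as asked, in the order asked, and still so for the second after the job is handed in, with the robot touching nothing.
It also fails if it takes over 72 s, if anything falls off the work surface, if the arm or the gripper's body presses on something with over 40 N, if the wrist force passes 120 N, or if a joint passes its speed limit or range.

## Working session

There is one attempt and no reset: what is moved stays moved. The work goes in short steps, Python scripts to look and compute and a tool call to move; the robot and the scene stay as the last step left them, time stands still between calls to the robot, and variables do not carry over. Pictures are saved under pics/ and viewed, at most 10 in all, crops included, and the job is handed in when it is done.

Besides the shell and the picture viewer there is one more tool, called after ">>>" as name(argument=value, ...), one argument or row to a line, values as JSON. arm_command: Moves the arm, as the interface text tells. Its arguments: {"type":"object","properties":{"plan":{"type":"array"},"newtons":{"type":"number"}},"required":["plan"]}

```bash
mkdir -p pics; python3 - <<'E'
from cell import manip, eyes
import cv2,numpy as np
for n in("top","scene"):
    c=eyes.camera(n); cv2.imwrite(f"pics/{n}0.png",c["img"]); np.savez(f"{n}0.npz",**c)
    print(n,[c[k] for k in("fx","fy","cx","cy","eye","orientation")])
print(manip.read_state())
E
```

```text
top [422.45026865085595, 422.45026865085595, 291.06414953810884, 212.24324718625482, array([492.86644999,  36.49275089, 832.99285474]), array([-3.03864811,  0.00647281, -1.58606888])]
scene [380.88146715609736, 380.88146715609736, 270.51882241435004, 205.10587662114423, array([1008.45765189, -364.73487188,  676.05542965]), array([-2.40960723,  0.00526156,  0.82231654])]
{'clock': 0.1, 'joints': array([-1.30659609e+00,  3.00410543e-01,  1.52150475e+00, -7.88597784e-06,
        1.32069680e+00, -6.66216835e-02]), 'qd': array([-3.00798746e-04, -2.55569630e-03, -1.27719568e-03, -6.37491094e-04,
        1.76824531e-03,  9.76757504e-05]), 'effort': array([ 1.27178137e-03, -5.32642829e+01, -3.53284121e+01,  7.09299138e-02,
        2.34895886e-02, -7.60840112e-05]), 'eef_pos': array([ 178.57522821, -519.96023414,  204.95183676]), 'eef_rot': array([-3.14057497e+00, -6.02444049e-05,  3.30823845e-01]), 'wrist_force': array([0.31278726, 0.39978222, 0.52168528]), 'moment': array([-0.02552375, -0.00236587, -0.02633403]), 'finger_force': 0.0, 'finger_gap': 94.19760598378687}
```

View pics/top0.png

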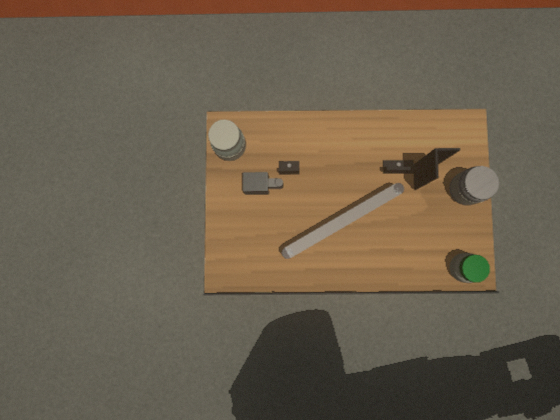

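View pics/scene0.png

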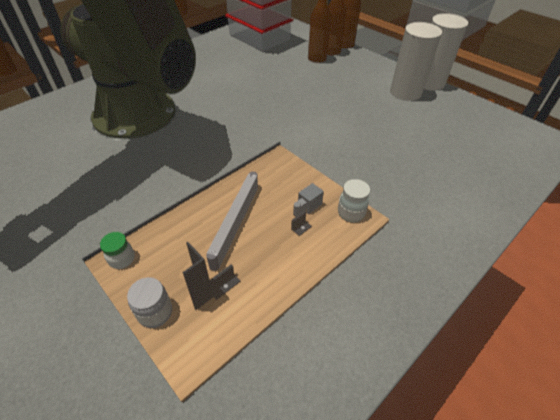

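The top view shows the rail from its pivot end at about (398,188) to its free end at (288,253). The post is at (428,170), the stops at (397,166) and (289,167), and the catch nose at (278,183). The jar, tin and tub sit around the edges.

```bash
cat > h.py <<'E'
import numpy as np,cv2
from scipy.spatial.transform import Rotation as R
def cloud(c):
    v,u=np.mgrid[0:420,0:560]; z=c["z_map"].astype(float)
    p=np.stack([(u-c["cx"])*z/c["fx"],(v-c["cy"])*z/c["fy"],z],-1)
    w=p@R.from_euler("xyz",c["orientation"]).as_matrix().T+c["eye"]; w[z==0]=np.nan
    return w
def rail(w,c0,r=170,lo=51,hi=63):
    m=(w[...,2]>lo)&(w[...,2]<hi)&(np.hypot(w[...,0]-c0[0],w[...,1]-c0[1])<r)
    n,l,s,_=cv2.connectedComponentsWithStats(m.astype(np.uint8))
    k=1+np.argmax(s[1:,4]); P=w[l==k]
    return P,cv2.minAreaRect(P[:,:2].astype(np.float32))
E
python3 - <<'E'
from h import *
for n in("top","scene"):
    c=dict(np.load(n+"0.npz")); w=cloud(c)
    if n=="top":
        for nm,(u,v) in dict(butt=(398,188),free=(288,253),mid=(343,221),board=(340,270),board2=(440,240),stopL=(289,167),stopR=(397,166),nose=(278,183),post=(428,180),tableL=(150,200)).items(): print(nm,w[v,u].round(1))
    P,r=rail(w,(480,-70)); print(n,len(P),r,np.median(P,0))
    b=(w[...,2]>7)&(w[...,2]<17); k=cv2.connectedComponentsWithStats(b.astype(np.uint8)); i=1+np.argmax(k[2][1:,4])
    Q=w[k[1]==i]; print("board",cv2.minAreaRect(Q[:,:2].astype(np.float32)),np.median(Q[:,2]))
    for nm,cx,cy,lo,hi in(("stopR",560,-150,35,52),("stopL",560,50,35,52),("post",560,-220,70,150)):
        m=(w[...,2]>lo)&(w[...,2]<hi)&(abs(w[...,0]-cx)<50)&(abs(w[...,1]-cy)<50); q=w[m]
        if len(q): print(nm,len(q),np.percentile(q,[2,50,98],axis=0).round(1).tolist())
E
```

```text
butt [ 615.3 -159.    55.7]
free [498.3  47.   56.6]
mid [555.4 -55.1  56.8]
board [464.4 -52.1  10.6]
board2 [ 519.1 -246.5   13.6]
stopL [666.7  43.2  16.4]
stopR [ 665.1 -168.6   17. ]
nose [629.6  64.   48.7]
post [ 622.1 -201.7   97.9]
tableL [608.2 321.6  -1.1]
top 1631 ((556.65966796875, -55.550506591796875), (21.992225646972656, 257.3427429199219), 29.15708351135254) [555.52097785 -53.49761492  56.30335085]
board ((602.7594604492188, -72.03656005859375), (561.6148681640625, 360.9296569824219), 89.53488159179688) 11.329991581181673
scene 1007 ((556.4571533203125, -57.38911437988281), (23.395830154418945, 257.6048889160156), 29.177392959594727) [566.30801629 -73.08648011  57.27813719]
board ((600.9560546875, -72.9581298828125), (560.7627563476562, 364.36590576171875), 89.64640808105469) 12.411783625955081
stopR 46 [[593.2, -130.0, 35.3], [601.2, -115.1, 43.9], [609.1, -101.1, 51.9]]
stopL 44 [[510.7, 3.4, 36.0], [522.6, 24.4, 44.9], [534.8, 46.2, 51.3]]
```

>>> arm_command(
  plan=[
    [1, 0.0277, -0.0205, 0, 0],
    [1, 0.0277, -0.0205, 0, 0],
    [1, 0.0277, -0.0205, 0, 0],
    [1, 0.0277, -0.0205, 0, 0],
    [1, 0.0277, -0.0205, 0, 0],
    [1, 0.0277, -0.0205, 0, 0],
    [1, 0.0277, -0.0205, 0, 0],
    [1, 0.0277, -0.0205, 0, 0],
    [1, 0.0277, -0.0205, 0, 0],
    [1, 0.0277, -0.0205, 0, 0],
    [1, 0.0277, -0.0205, 0, 0],
    [1, 0.0277, -0.0205, 0, 0],
    [1, 0.0277, -0.0205, 0, 0],
    [1, 0.0277, -0.0205, 0, 0],
    [1, 0.0277, -0.0205, 0, 0],
    [1, 0.0277, -0.0205, 0, 0],
    [1, 0.0277, -0.0205, 0, 0],
    [1, 0.0277, -0.0205, 0, 0],
  ],
)

```text
clock: 2.35
eef_pos: [530.8, -8.2, 205.2]
eef_rot: [-3.141, 0.001, 0.331]
wrist_force: [0.5, -0.7, 0.6]
finger_gap: 94.1
finger_force: 0.0
```

>>> arm_command(
  plan=[
    [1, 0, 0, 0.009, -0.175],
    [1, 0, 0, 0.009, -0.175],
    [1, 0, 0, 0.009, -0.175],
    [1, 0, 0, 0.009, -0.175],
    [1, 0, 0, 0.009, -0.175],
    [1, 0, 0, 0.009, -0.175],
    [1, 0, 0, 0.009, -0.175],
    [1, 0, 0, 0.009, -0.175],
    [1, 0, 0, 0.009, -0.175],
    [1, 0, 0, 0.009, -0.175],
    [1, 0, 0, 0, 0],
    [1, 0, 0, 0, 0],
  ],
)

```text
clock: 3.85
eef_pos: [530.4, -9.2, 115.7]
eef_rot: [3.141, 0.0, 2.077]
wrist_force: [0.2, -0.0, -0.1]
finger_gap: 94.1
finger_force: 0.0
```

>>> arm_command(
  plan=[
    [1, 0, 0, 0.0125, 0],
    [1, 0, 0, 0.0125, 0],
    [1, 0, 0, 0.0125, 0],
    [1, 0, 0, 0.0125, 0],
    [1, 0, 0, 0.0125, 0],
    [1, 0, 0, 0.0125, 0],
    [1, 0, 0, 0.0125, 0],
    [1, 0, 0, 0.008, 0],
    [1, 0, 0, 0, 0],
    [-1, 0, 0, 0, 0],
    [-1, 0, 0, 0, 0],
    [-1, 0, 0, 0, 0],
    [-1, 0, 0, 0, 0],
    [-1, 0, 0, 0, 0],
    [-1, 0, 0, 0, 0],
    [-1, 0, 0, 0, 0],
    [-1, 0, 0, 0, 0],
  ],
  newtons=40,
)

```text
clock: 5.98
eef_pos: [530.3, -9.2, 19.9]
eef_rot: [-3.142, -0.0, 2.081]
wrist_force: [0.1, 0.3, 0.5]
finger_gap: 22.0
finger_force: 40.0
```

```bash
cat > look.py <<'E'
from cell import manip, eyes
from h import *
import sys
s=manip.read_state(); print(s["clock"],s["eef_pos"].round(2),s["eef_rot"][2].round(4),s["wrist_force"].round(2),s["moment"].round(2),s["finger_gap"])
for n in("top","scene"):
    c=eyes.camera(n); cv2.imwrite(f"pics/{n}{sys.argv[1]}.png",c["img"]); np.savez(n+sys.argv[1]+".npz",**c)
    P,r=rail(cloud(c),(565,-80)); print(n,len(P),r)
E
python3 look.py 1
```

```text
5.975 [530.32  -9.24  19.94] 2.0807 [0.12 0.25 0.54] [-0.04 -0.05 -0.06] 22.001050770038717
top 368 ((604.8787841796875, -141.56472778320312), (21.970680236816406, 61.06657028198242), 29.240184783935547)
scene 894 ((564.852783203125, -81.69261932373047), (45.84418487548828, 208.63279724121094), 24.78952407836914)
```

View pics/scene1.png

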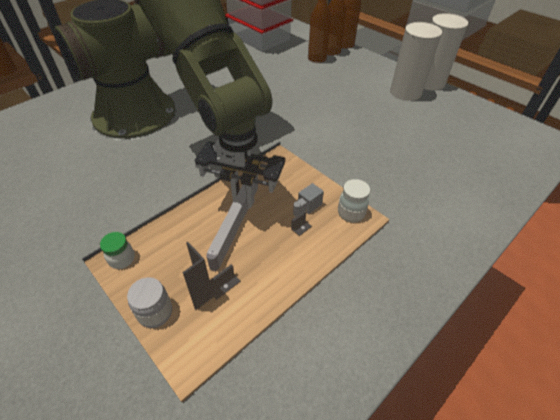

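>>> arm_command(
  plan=[
    [-1, 0, 0, -0.0015, 0],
    [-1, 0, 0, 0, 0],
    [-1, -0.004, 0.0007, 0, 0],
    [-1, -0.004, 0.0007, 0, 0],
    [-1, -0.004, 0.0007, 0, 0],
    [-1, -0.004, 0.0007, 0, 0],
    [-1, -0.004, 0.0007, 0, 0],
    [-1, -0.004, 0.0007, 0, 0],
    [-1, -0.004, 0.0007, 0, 0],
    [-1, -0.003, 0.0004, 0, 0],
    [-1, 0, 0, 0, 0],
    [-1, 0, 0, 0, 0],
  ],
)

```text
clock: 7.58
eef_pos: [550.0, -33.6, 21.4]
eef_rot: [-3.141, -0.0, 2.081]
wrist_force: [-0.1, -0.2, -2.1]
finger_gap: 21.8
finger_force: 40.0
```

```bash
python3 look.py 2; python3 -c "
import cv2;i=cv2.imread('pics/top2.png')[120:240,330:490];cv2.imwrite('pics/c2.png',cv2.resize(i,None,fx=5,fy=5,interpolation=cv2.INTER_CUBIC))"
```

```text
7.575 [550.02 -33.64  21.4 ] 2.0808 [-0.12 -0.18 -2.08] [ 0.12 -0.01  0.03] 21.775549374413615
top 270 ((627.4187622070312, -170.77169799804688), (21.86054801940918, 49.96928024291992), 28.78621482849121)
scene 933 ((584.7954711914062, -106.86954498291016), (45.8310661315918, 203.07456970214844), 25.000146865844727)
```

View pics/c2.png

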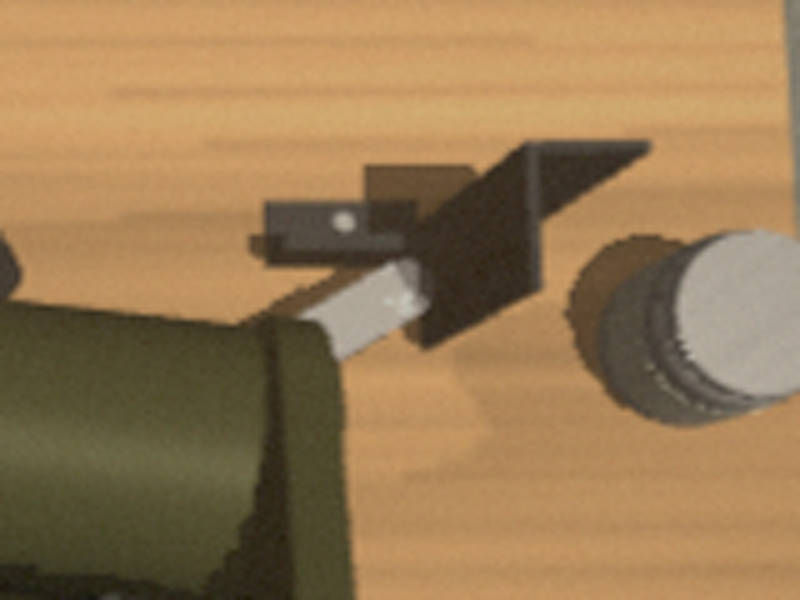

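>>> arm_command(
  plan=[
    [-1, -0.0015, 0.0007, 0, 0],
    [-1, -0.0015, 0.0007, 0, 0],
    [-1, -0.0015, 0.0007, 0, 0],
    [-1, 0, 0, 0, 0],
  ],
)

```text
clock: 8.18
eef_pos: [554.2, -36.7, 21.4]
eef_rot: [3.142, 0.0, 2.081]
wrist_force: [-0.4, -0.0, -2.7]
finger_gap: 22.3
finger_force: 40.0
```

>>> arm_command(
  plan=[
    [-1, -0.0003, 0.0004, 0, 0],
    [-1, -0.0003, 0.0004, 0, 0],
    [-1, 0, 0, 0, 0],
  ],
)

```text
clock: 8.55
eef_pos: [555.2, -36.7, 21.4]
eef_rot: [3.142, -0.0, 2.081]
wrist_force: [0.0, 0.4, -2.4]
finger_gap: 21.8
finger_force: 40.0
```

>>> arm_command(
  plan=[
    [-1, -0.0003, 0.0004, 0, 0],
    [-1, -0.0003, 0.0004, 0, 0],
    [-1, 0, 0, 0, 0],
  ],
)

```text
clock: 8.93
eef_pos: [556.0, -36.8, 21.4]
eef_rot: [-3.141, -0.0, 2.081]
wrist_force: [-1.2, 0.2, -2.1]
finger_gap: 21.8
finger_force: 40.0
```

```bash
python3 look.py 3
```

```text
8.925 [556.03 -36.84  21.4 ] 2.0807 [-1.15  0.19 -2.12] [ 0.13  0.1  -0.12] 21.783935125539962
top 259 ((634.5253295898438, -176.58932495117188), (21.783939361572266, 45.00016784667969), 28.82875633239746)
scene 937 ((590.5335693359375, -110.65043640136719), (46.3978271484375, 202.77642822265625), 24.913129806518555)
```

>>> arm_command(
  plan=[
    [-1, -0.0005, -0.0003, 0, 0],
    [-1, -0.0005, -0.0003, 0, 0],
    [-1, -0.0004, -0.0002, 0, 0],
    [-1, 0, 0, 0, 0],
  ],
)

```text
clock: 9.52
eef_pos: [556.1, -38.5, 21.4]
eef_rot: [-3.142, -0.0, 2.081]
wrist_force: [-1.2, 0.8, -2.6]
finger_gap: 21.6
finger_force: 40.0
```

>>> arm_command(
  plan=[
    [-1, -0.0005, -0.0002, 0, 0],
    [-1, -0.0004, -0.0002, 0, 0],
    [-1, 0, 0, 0, 0],
  ],
)

```text
clock: 9.9
eef_pos: [556.2, -39.5, 21.4]
eef_rot: [-3.142, -0.0, 2.081]
wrist_force: [-1.7, 1.3, -2.9]
finger_gap: 21.7
finger_force: 40.0
```

>>> arm_command(
  plan=[
    [-1, -0.0005, -0.0003, 0, 0],
    [-1, -0.0005, -0.0002, 0, 0],
    [-1, 0, 0, 0, 0],
  ],
)

```text
clock: 10.28
eef_pos: [556.1, -40.3, 21.4]
eef_rot: [-3.141, -0.001, 2.081]
wrist_force: [-3.4, 3.4, -1.2]
finger_gap: 21.4
finger_force: 40.0
```

>>> arm_command(
  plan=[
    [-1, -0.0004, -0.0003, 0, 0],
    [-1, -0.0004, -0.0002, 0, 0],
    [-1, 0, 0, 0, 0],
  ],
)

```text
clock: 10.65
eef_pos: [555.7, -40.5, 21.4]
eef_rot: [-3.141, -0.002, 2.081]
wrist_force: [-5.5, 9.8, 0.3]
finger_gap: 22.0
finger_force: 40.0
```

>>> arm_command(
  plan=[
    [-1, 0, 0, 0, 0],
    [-1, 0, 0, 0, 0],
    [-1, -2e-05, 0.00261, 0, 0.015],
    [-1, -2e-05, 0.00261, 0, 0.015],
    [-1, -2e-05, 0.00261, 0, 0.015],
    [-1, -2e-05, 0.00261, 0, 0.015],
  ],
)

```text
clock: 11.4
eef_pos: [565.1, -35.7, 21.3]
eef_rot: [-3.141, -0.002, 2.021]
wrist_force: [-4.3, 8.3, -1.0]
finger_gap: 21.6
finger_force: 40.0
```

>>> arm_command(
  plan=[
    [-1, -7e-05, 0.00261, 0, 0.015],
    [-1, -7e-05, 0.00261, 0, 0.015],
    [-1, -5e-05, 0.00261, 0, 0.015],
    [-1, -5e-05, 0.00261, 0, 0.015],
    [-1, -5e-05, 0.00261, 0, 0.015],
    [-1, -5e-05, 0.00261, 0, 0.015],
  ],
)

```text
clock: 12.15
eef_pos: [579.5, -29.5, 21.2]
eef_rot: [-3.141, -0.002, 1.931]
wrist_force: [-4.7, 9.9, -1.2]
finger_gap: 21.9
finger_force: 40.0
```

>>> arm_command(
  plan=[
    [-1, -2e-05, 0.00261, 0, 0.015],
    [-1, -2e-05, 0.00261, 0, 0.015],
    [-1, -2e-05, 0.00261, 0, 0.015],
    [-1, -2e-05, 0.00261, 0, 0.015],
  ],
)

```text
clock: 12.65
eef_pos: [589.4, -26.2, 21.2]
eef_rot: [-3.141, -0.002, 1.871]
wrist_force: [-4.0, 8.9, -2.0]
finger_gap: 21.5
finger_force: 40.0
```

>>> arm_command(
  plan=[
    [-1, -7e-05, 0.00261, 0, 0.015],
    [-1, -5e-05, 0.00261, 0, 0.015],
    [-1, -4e-05, 0.00261, 0, 0.015],
    [-1, -4e-05, 0.00261, 0, 0.015],
    [-1, -4e-05, 0.00261, 0, 0.015],
    [-1, -4e-05, 0.00261, 0, 0.015],
  ],
)

```text
clock: 13.4
eef_pos: [604.6, -22.3, 21.1]
eef_rot: [-3.141, -0.002, 1.781]
wrist_force: [-3.7, 10.0, -2.8]
finger_gap: 21.8
finger_force: 40.0
```

>>> arm_command(
  plan=[
    [-1, -4e-05, 0.00261, 0, 0.015],
    [-1, -4e-05, 0.00261, 0, 0.015],
    [-1, -4e-05, 0.00261, 0, 0.015],
    [-1, -4e-05, 0.00261, 0, 0.015],
    [-1, -4e-05, 0.00261, 0, 0.015],
  ],
)

```text
clock: 14.02
eef_pos: [617.6, -20.1, 21.2]
eef_rot: [-3.141, -0.002, 1.706]
wrist_force: [-2.6, 10.0, -1.7]
finger_gap: 21.8
finger_force: 40.0
```

```bash
python3 look.py 4; python3 -c "
import cv2;i=cv2.imread('pics/top4.png')[120:240,230:450];cv2.imwrite('pics/c4.png',cv2.resize(i,None,fx=3.6,fy=3.6,interpolation=cv2.INTER_CUBIC))"
```

```text
14.025 [617.59 -20.08  21.16] 1.7056 [-2.63 10.03 -1.74] [ 1.87  0.58 -0.24] 21.77115576024235
top 443 ((641.923095703125, -171.1046142578125), (49.72703552246094, 64.89999389648438), 2.0247318744659424)
scene 950 ((624.0064086914062, -103.93518829345703), (45.11419677734375, 184.20086669921875), 3.369239330291748)
```

View pics/c4.png

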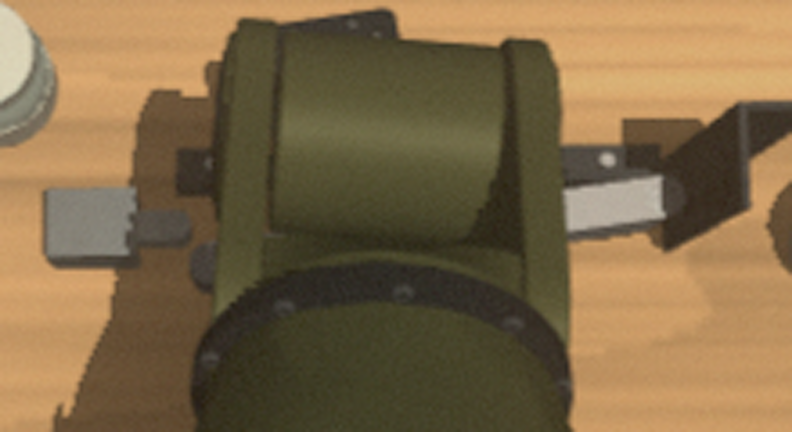

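>>> arm_command(
  plan=[
    [-1, -4e-05, 0.00087, 0, 0.005],
    [-1, -2e-05, 0.00087, 0, 0.005],
    [-1, -2e-05, 0.00087, 0, 0.005],
    [-1, -2e-05, 0.00087, 0, 0.005],
    [-1, -2e-05, 0.00087, 0, 0.005],
    [-1, -2e-05, 0.00087, 0, 0.005],
    [-1, -2e-05, 0.00087, 0, 0.005],
    [-1, -2e-05, 0.00087, 0, 0.005],
  ],
  newtons=60,
)

```text
clock: 15.12
eef_pos: [624.5, -19.4, 21.1]
eef_rot: [-3.141, -0.002, 1.666]
wrist_force: [-4.2, 11.0, -1.9]
finger_gap: 21.6
finger_force: 60.0
```

>>> arm_command(
  plan=[
    [-1, -2e-05, 0.00087, 0, 0.005],
    [-1, -2e-05, 0.00087, 0, 0.005],
    [-1, -2e-05, 0.00087, 0, 0.005],
    [-1, -2e-05, 0.00087, 0, 0.005],
  ],
)

```text
clock: 15.62
eef_pos: [626.8, -19.2, 20.8]
eef_rot: [-3.138, -0.002, 1.647]
wrist_force: [-12.1, 10.0, 0.9]
finger_gap: 22.0
finger_force: 60.0
```

>>> arm_command(
  plan=[
    [-1, 0, 0.0007, 0, 0.004],
    [-1, 0, 0.0007, 0, 0.004],
    [-1, 0, 0.0007, 0, 0.004],
  ],
)

```text
clock: 16.0
eef_pos: [628.6, -19.0, 20.6]
eef_rot: [-3.137, -0.002, 1.635]
wrist_force: [-12.1, 10.1, 0.5]
finger_gap: 21.6
finger_force: 60.0
```

>>> arm_command(
  plan=[
    [-1, 0, 0.0005, 0, 0.003],
    [-1, 0, 0.0005, 0, 0.003],
  ],
)

```text
clock: 16.25
eef_pos: [629.7, -19.0, 20.6]
eef_rot: [-3.137, -0.002, 1.629]
wrist_force: [-11.2, 9.8, 0.1]
finger_gap: 21.3
finger_force: 60.0
```

>>> arm_command(
  plan=[
    [-1, 0, 0.0005, 0, 0.003],
    [-1, 0, 0.0005, 0, 0.003],
  ],
)

```text
clock: 16.5
eef_pos: [630.8, -18.9, 20.7]
eef_rot: [-3.137, -0.002, 1.623]
wrist_force: [-10.7, 9.4, -0.4]
finger_gap: 21.5
finger_force: 60.0
```

>>> arm_command(
  plan=[
    [-1, 0, 0.0005, 0, 0.003],
    [-1, 0, 0.0005, 0, 0.003],
  ],
)

```text
clock: 16.75
eef_pos: [631.9, -18.8, 20.7]
eef_rot: [-3.138, -0.002, 1.617]
wrist_force: [-10.3, 9.9, 0.1]
finger_gap: 21.5
finger_force: 60.0
```

>>> arm_command(
  plan=[
    [-1, 0, 0.0005, 0, 0.003],
    [-1, 0, 0.0005, 0, 0.003],
  ],
)

```text
clock: 17.0
eef_pos: [633.1, -18.8, 20.7]
eef_rot: [-3.138, -0.002, 1.611]
wrist_force: [-9.2, 10.5, -0.9]
finger_gap: 22.0
finger_force: 60.0
```

>>> arm_command(
  plan=[
    [-1, 0, 0.0005, 0, 0.003],
    [-1, 0, 0.0005, 0, 0.003],
    [-1, 0, 0.0005, 0, 0.003],
  ],
)

```text
clock: 17.38
eef_pos: [635.0, -18.7, 20.9]
eef_rot: [-3.139, -0.002, 1.601]
wrist_force: [-6.5, 10.3, -1.3]
finger_gap: 21.5
finger_force: 60.0
```

>>> arm_command(
  plan=[
    [-1, 0, 0.0005, 0, 0.003],
    [-1, 0, 0.0005, 0, 0.003],
  ],
)

```text
clock: 17.62
eef_pos: [636.2, -18.7, 20.9]
eef_rot: [-3.14, -0.002, 1.595]
wrist_force: [-5.9, 9.6, -1.9]
finger_gap: 21.6
finger_force: 60.0
```

>>> arm_command(
  plan=[
    [-1, 0, 0.0005, 0, 0.003],
    [-1, 0, 0.0005, 0, 0.003],
  ],
)

```text
clock: 17.88
eef_pos: [637.3, -18.7, 21.0]
eef_rot: [-3.14, -0.002, 1.589]
wrist_force: [-4.2, 10.5, -2.5]
finger_gap: 21.8
finger_force: 60.0
```

>>> arm_command(
  plan=[
    [-1, 0, 0.0004, 0, 0.002],
    [-1, 0, 0.0004, 0, 0.002],
    [-1, 0, 0.0004, 0, 0.002],
    [-1, 0, 0.0004, 0, 0.002],
  ],
)

```text
clock: 18.38
eef_pos: [639.1, -18.7, 21.0]
eef_rot: [-3.14, -0.002, 1.581]
wrist_force: [-2.8, 9.9, -3.1]
finger_gap: 21.4
finger_force: 60.0
```

>>> arm_command(
  plan=[
    [-1, 0, 0.0003, 0, 0.002],
    [-1, 0, 0.0003, 0, 0.002],
    [-1, 0, 0.0003, 0, 0.002],
  ],
)

```text
clock: 18.75
eef_pos: [640.1, -18.7, 21.1]
eef_rot: [-3.141, -0.002, 1.575]
wrist_force: [-2.1, 9.7, -3.8]
finger_gap: 21.6
finger_force: 60.0
```

>>> arm_command(
  plan=[
    [-1, 0, 0.0003, 0, 0.002],
    [-1, 0, 0.0003, 0, 0.002],
  ],
)

```text
clock: 19.0
eef_pos: [640.7, -18.7, 21.1]
eef_rot: [-3.141, -0.002, 1.571]
wrist_force: [-2.0, 10.1, -3.0]
finger_gap: 21.7
finger_force: 60.0
```

>>> arm_command(
  plan=[
    [-1, 0, 0.0002, 0, 0.0015],
    [-1, 0, 0.0002, 0, 0.0015],
    [-1, 0, 0.0002, 0, 0.0015],
  ],
)

```text
clock: 19.38
eef_pos: [641.3, -18.7, 21.1]
eef_rot: [-3.141, -0.002, 1.567]
wrist_force: [-3.6, 10.3, -2.1]
finger_gap: 21.4
finger_force: 60.0
```

>>> arm_command(
  plan=[
    [-1, 0, 0.0003, 0, 0.0015],
    [-1, 0, 0.0003, 0, 0.001],
  ],
)

```text
clock: 19.62
eef_pos: [641.3, -18.7, 21.1]
eef_rot: [-3.139, -0.002, 1.564]
wrist_force: [-9.8, 9.0, 1.7]
finger_gap: 21.5
finger_force: 60.0
```

>>> arm_command(
  plan=[
    [-1, 0, 0.0002, 0, 0],
    [-1, 0, 0.0001, 0, 0],
    [-1, 0, 0, 0, 0],
    [-1, 0, 0, 0, 0],
  ],
)

```text
clock: 20.12
eef_pos: [641.3, -18.7, 21.1]
eef_rot: [-3.138, -0.002, 1.564]
wrist_force: [-11.2, 9.1, 2.6]
finger_gap: 21.9
finger_force: 60.0
```

>>> arm_command(
  plan=[
    [-1, 0, 0, 0.0005, 0],
    [-1, 0, 0, 0.0005, 0],
    [-1, 0, 0, 0, 0],
  ],
)

```text
clock: 20.5
eef_pos: [641.3, -18.7, 21.0]
eef_rot: [-3.138, -0.002, 1.564]
wrist_force: [-16.6, 9.6, 11.2]
finger_gap: 21.5
finger_force: 60.0
```

```bash
python3 -c "
from cell import manip
s=manip.read_state();print({k:s[k] for k in('clock','eef_pos','eef_rot','wrist_force','moment')})"
```

```text
{'clock': 20.5, 'eef_pos': array([641.28666391, -18.69965982,  20.99585619]), 'eef_rot': array([-3.13841393e+00, -1.70146763e-03,  1.56443713e+00]), 'wrist_force': array([-16.60488314,   9.5796817 ,  11.22723766]), 'moment': array([ 1.90982547,  2.63474765, -0.10160067])}
```

>>> arm_command(
  plan=[
    [-1, 0, 0, -0.0004, 0],
    [-1, 0, 0, -0.0003, 0],
    [-1, 0, 0, 0, 0],
    [-1, 0, 0, 0, 0],
  ],
)

```text
clock: 21.0
eef_pos: [641.3, -18.7, 21.0]
eef_rot: [-3.138, -0.002, 1.564]
wrist_force: [-12.5, 10.2, 4.7]
finger_gap: 21.9
finger_force: 60.0
```

```bash
python3 look.py 5
```

```text
21.0 [641.29 -18.7   21.04] 1.5644 [-12.52  10.19   4.69] [ 1.84  1.98 -0.13] 21.936407071709713
top 442 ((641.5919799804688, -170.25286865234375), (48.737945556640625, 65.8506088256836), 1.8372747898101807)
scene 979 ((635.8994750976562, -101.05768585205078), (183.16433715820312, 46.63444519042969), 85.334228515625)
```

View pics/scene5.png

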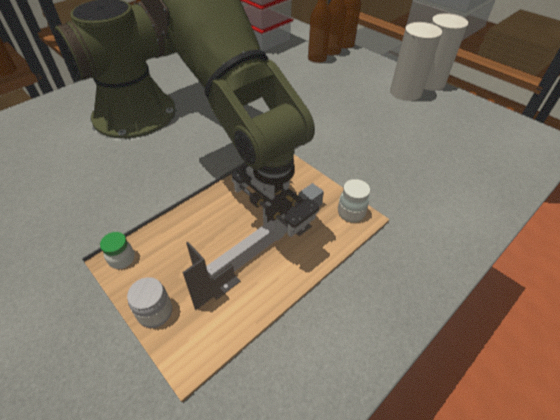

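>>> arm_command(
  plan=[
    [-1, 0, 0.0002, 0, 0],
    [-1, 0, 0, 0, 0],
    [-1, 0, 0, 0, 0],
    [-1, 0, 0, 0, 0],
    [-1, 0, 0, 0, 0],
  ],
)

```text
clock: 21.72
eef_pos: [641.3, -18.7, 21.0]
eef_rot: [-3.138, -0.002, 1.564]
wrist_force: [-14.2, 8.7, 5.2]
finger_gap: 21.8
finger_force: 60.0
```

>>> arm_command(
  plan=[
    [0.2, 0, 0, 0, 0],
    [0.2, 0, 0, 0, 0],
    [0.2, 0, 0, 0, 0],
    [0.2, 0, 0, 0, 0],
    [0.2, 0, 0, 0, 0],
    [0.2, 0, 0, 0, 0],
  ],
)

```text
clock: 22.48
eef_pos: [642.7, -20.1, 21.2]
eef_rot: [3.142, 0.0, 1.564]
wrist_force: [0.6, -0.2, -1.0]
finger_gap: 56.4
finger_force: 0.0
```

Released cleanly. Next I'll lift straight up, back away and check.

>>> arm_command(
  plan=[
    [0.2, 0, 0, -0.01, 0],
    [0.2, 0, 0, -0.02, 0],
    [0.2, 0, 0, -0.03, 0],
    [0.2, 0, 0, -0.03, 0],
    [0.2, 0, 0, -0.03, 0],
    [0.2, 0, 0, -0.03, 0],
    [0.2, 0, -0.03, -0.02, 0],
    [0.2, 0, -0.04, 0, 0],
    [0.2, 0, -0.04, 0, 0],
    [0.2, 0, -0.04, 0, 0],
    [0.2, 0, -0.04, 0, 0],
    [0.2, 0, -0.04, 0, 0],
    [0.2, 0, -0.03, 0, 0],
    [0.2, 0, 0, 0, 0],
  ],
)

```text
clock: 24.22
eef_pos: [381.9, -18.2, 192.8]
eef_rot: [3.139, 0.0, 1.564]
wrist_force: [0.9, -0.3, -0.5]
finger_gap: 56.5
finger_force: 0.0
```

```bash
python3 look.py 6; python3 -c "
import cv2;i=cv2.imread('pics/top6.png')[120:240,230:450];cv2.imwrite('pics/c6.png',cv2.resize(i,None,fx=3.6,fy=3.6,interpolation=cv2.INTER_CUBIC))
from h import *
w=cloud(dict(np.load('top6.npz')));P,r=rail(w,(641,-73),r=140,lo=53,hi=61);print(r,np.median(P,0))"
```

```text
24.225 [381.91 -18.24 192.75] 1.5636 [ 0.87 -0.25 -0.47] [-0.04 -0.07 -0.02] 56.502723971078225
top 1713 ((639.7001953125, -73.54092407226562), (49.898399353027344, 259.4732360839844), 1.578756332397461)
scene 1237 ((641.5114135742188, -68.83657836914062), (27.613903045654297, 251.73040771484375), 0.7274979948997498)
((639.1204833984375, -73.55690002441406), (48.738502502441406, 259.4732360839844), 1.578756332397461) [641.22041067 -74.23182378  57.17999757]
```

View pics/c6.png

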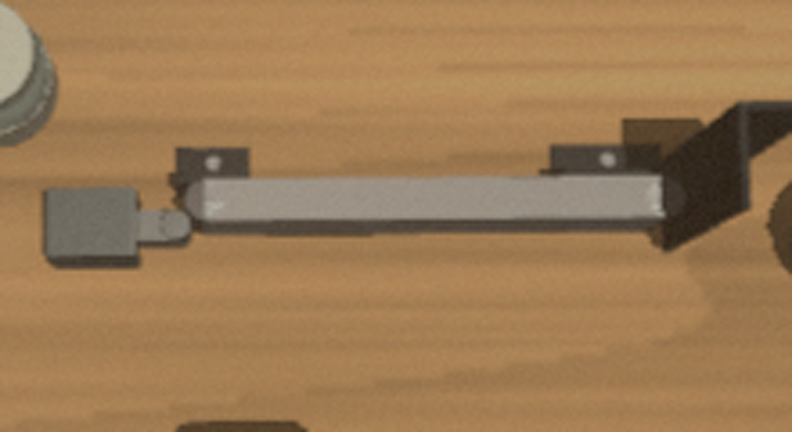

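The rail lies along both stops from (185,200) to (685,197), with its end at the post. The catch nose at (175,225) is on the robot side, holding it. The bystanders haven't moved.

```bash
python3 -c "
from cell import ticket
print(ticket.sign_off())"
```

```text
the job is handed in; nothing more can be done
None
```

The job is handed in at about 24 s: the rail's pivot end was pressed on the post (about 10 N), swung past the catch, pressed against both back stops (about 14 N in total) and released, and the last picture shows it flush and held by the catch, with the jar, tin and tub never touched.

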